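Hang the finished wheel on the J-hook

ROBOT

A 6-joint arm with a two-finger parallel gripper is mounted at the origin on the work surface. World frame = base frame: x ahead of the robot, y to its left, z up, the work surface at z = 0. Lengths are in m, angles in degrees, forces in N, time in s.
With the tool pointing down it reaches from about 0.375 to 0.9 m from the base axis. Payload 3.1 kg.
Tool frame: the origin (TCP) lies on the centre line of the jaws, within the pads' length; the fingertips stand 25 mm ahead of it and the grasp point (between the pads) lies 6 mm ahead of it; z points along the fingers, y is the line along which they close (so a half turn about z gives the same grasp; the last joint's range is limited). The gripper opens to 87 mm and grips with 3 to 60 N. Pads are 19 mm wide; open, the fingers measure 117 mm over their backs; the gripper's body (75 mm by 190 mm) begins 51 mm behind the grasp point.
Start: joints at [-74.341, 30.224, 82.088, -0, 67.689, -10.227], TCP at [0.273, -0.562, 0.248] pointing down, gripper open.
Joint ranges: [-176.69, 176.69], [-43.24, 126.21], [12.49, 139.97], [-82, 262], [0, 151.66], [-163.58, 163.58]. Speed limits (degrees/s): [159.86, 159.86, 180, 180, 180, 180].

INTERFACE

Orientations are given as a 3x3 rotation matrix whose columns are the frame's x, y, z axes.
In Python, from rig import * gives the robot as it stands.
- The arm moves only by the tool step_arm, never from a script. Its argument "steps" is a list of rows, each a list of 7 numbers: the shift along the tool's x, y, z normalised to -1 to 1, where 1 is 0.3 m, then the turn, a rotation vector about the tool's x, y, z normalised to -1 to 1, where 1 is 45 degrees, then the gripper's target within -1 to 1 (shut at 1, half-way at 0, fully open at -1). A call has 1 to 8 rows; each row is the pose to reach, as a shift and turn from the pose commanded when the call began, along the tool's axes at that moment; what a row does not reach only later rows make up. A row lasts 1/12 s, in which the tool goes at most 41.7 mm and 7.16 degrees, less where a joint would pass 70% of its speed; a pose out of reach is approached as far as the arm can. A call with a number of a shift or a turn outside -1 to 1 is refused whole. A call with a gripper value outside its range is refused whole. The fingers move at their own pace and stop on an object; the grip force is fixed at half the most. Time passes only in rows, so rows that repeat a pose let the fingers close. It gives the time, the measured TCP pose, the force, the opening and the grip force at its end, in the units of the state.
- read_state(): the state, without advancing time (a new reading comes with each control period).
- capture(name): name is "scene" or "side" or "wrist"; returns a dict with "image" (420x560x3 uint8, red, green, blue), "vertical_fov" (degrees; the focal length in pixels is half the picture's height over the tangent of half this angle, whatever the lens; pixels are square), "cx", "cy" (the principal point, pixels), "k1" (the pictures are not rectified: a ray, as slopes to the right and down, at radius r is drawn at 1 + k1 r^2 times it, then the intrinsics apply), "world_from_camera" (4x4, takes a point from camera to world coordinates); the wrist camera has in their place "T_tool_cam" (4x4, takes a point from camera to tool coordinates, whose origin is the TCP and whose axes are the flange's). Camera axes: x right, y down, z forward; pixel columns grow to the right and rows downward; lengths in m; the calibration is good to about 2 mm. A picture is of the moment at which its call begins: read the wrist's pose just before it. There is no depth.
- hand_in(): hands the job in; it is judged then, once.
The state is a dict: "time_s": time; "joint_positions": joint angles; "qvel": joint speeds; "tau": joint torques, N m; "position": TCP position; "tcp_rot": TCP orientation; "force": force on the tool from outside, world axes, zero at the start; "moment": the same for the moment, N m; "opening": opening from 0.0 (shut) to 1.0 (fully open); "grasp_force": force on a finger pad.
Only numpy, scipy, OpenCV 4.12 (cv2) and the standard library are available. Lean on these libraries where they do the work, as an engineer would, in place of code of your own. Each camera call takes 0.05 s, during which the arm holds its last target. There are 200 camera calls.

TASK

In the model-bicycle workshop, swing the dock's clamp lever through its quarter turn to the end stop so that the large wheel is free, then lift the wheel out by its rim and hang it by the rim over the high J-hook, resting in the hook's seat and hanging still. Leave the clamp fully open and do not move or knock over the other things on the bench.

Things in the scene. Friction and masses are not known exactly. Their poses are not given: they have to be found in the camera images.
- wheel: The model bicycle wheel: black tyre, white rim and hub, 6 thin steel spokes. Outer diameter 160, tyre with rim 14 thick radially (inner radius 66) and 14 wide with flat sides, hub 26 diameter and 22 wide, about 0.18 kg. Origin at its centre; its x axis is the axle, y and z lie in the wheel's plane. It starts upright in the dock (z axis up): spokes run along +y, -y and at 60 degrees to those, so there is an open gap between spokes straight above and straight below the hub.
- dock: Fixed plywood base 120 (x) x 205 (y) x 12 high, with four wooden cheeks, 50 high, between which the wheel stands upright; origin under the base's centre, z up. The wheel's plane is the dock's y-z plane and its centre is at y = -22.5, z = 92. A steel post, 16 diameter, stands at y = +75, beside the wheel. The dock may stand left or right of the hook stand, with its +y roughly to the robot's left.
- clamp (a joint): Swing clamp on top of the dock's post, a lever turning about a vertical axis, counter-clockwise seen from above: 0 = locked (handle points along dock +y, the claw on the other end reaches over the tyre, 3 to 4 above it, so the wheel cannot be lifted), end stop at 1.571 = open (handle points along dock -x, claw along dock +x and clear of the wheel). It starts at 0 to 0.15, needs about 2 N at the handle and stays where it is left.
- clamp_pivot (a point): Point on the clamp's turning axis at the height of the lever's middle, 163 above the bench (dock x = 0, y = 75). Lever hub 26 diameter, 18 high.
- handle_end (a point): Centre of the 18 diameter black ball at the handle's end, 76 from the pivot, 163 above the bench. The handle between is a level round steel bar, 12 diameter. Claw: flat bar 16 wide, 10 thick, 48 long, opposite the handle.
- hook: Fixed stand with a high J-hook of 8 diameter steel bar; origin on the bench right under the hook's seat, z up. The hook points along its -x, roughly toward the robot. The wooden foot (14 high) covers x 0 to 130, y -50 to 50; the post, 14 diameter, stands at x = 62 and ends at 231, below the hook's highest part. The seat is level from x = -13 to 13; the tip rises at x = -30, and the arm rises at x = 13 to 30 to 243. A short lower hook at the back of the post is not used.
- hook_seat (a point): Top of the bar in the middle of the hook's seat, 235 above the bench; axes as the hook stand's. The rim rests here, wheel plane across the hook's x axis; the wheel's centre then hangs 66 below.
- hook_tip (a point): Top of the upturned tip, 262 above the bench, 30 in front (-x) of the seat.
- glue: white glue bottle, 130 high, 50 diameter, upright near the middle of the bench. Bystander; origin at the centre of its underside
- small_wheel: small model wheel, 90 diameter, 12 thick (20 at the hub), lying flat near the dock; not the one to hang. Bystander; origin at the centre of its underside
- tin: upright tin, 70 high, 54 diameter, standing in front of the hook stand. Bystander; origin at the centre of its underside
- driver: screwdriver lying on the bench, about 170 long and 30 thick, behind the glue bottle. Bystander; origin near its middle
- jar: lidded glass jar, 90 high, upright at the back. Bystander; origin at the centre of its underside
- mug: white mug, 90 high, upright at the back. Bystander; origin at the centre of its underside
- offcut: wooden offcut 110 x 60 x 35, at the left side. Bystander; origin at the centre of its underside
- paint_can: paint can, 80 high, upright at the right side. Bystander; origin at the centre of its underside

How it is judged (in metres and radians):
On the way, in this order (a step that is already met when the one before it is completed fails the run):
1. the clamp lever is turned to its open end stop (value of joint clamp above 1.48 rad), for 0.1 s.
2. the wheel is held in the fingers, clear of the dock (contact force between wheel and the fingers above 0.5 N and contact force between wheel and dock below 0.05 N and height (world z) of wheel above 0.125 m), for 0.1 s.
3. the wheel hangs by its rim in the seat of the J-hook (contact force between wheel and hook above 0.5 N and x of wheel in the frame of hook_seat between -0.02 and 0.02 m and z of wheel in the frame of hook_seat between -0.075 and -0.05 m and distance between wheel and hook_seat below 0.078 m and angle between the x axis of wheel and the x axis of hook, either way round below 0.35 rad and contact force between wheel and dock below 0.1 N), for 0.2 s.
At the end, for the whole second after the job is handed in: The wheel hangs still by its rim in the hook's seat, touching neither dock nor fingers: centre 50 to 75 mm below the seat, within 20 mm of it along the hook and 78 mm in all, axle within 0.35 rad of the hook's direction, under 0.03 m/s and 0.4 rad/s; clamp over 1.4 rad (all of step 3 and value of joint clamp above 1.4 rad and contact force between wheel and the fingers below 0.05 N and linear speed of wheel below 0.03 m/s and angular speed of wheel below 0.4 rad/s).
It fails at once if a bystander was moved more than 30 mm or knocked over (distance of any of glue, small_wheel, tin, driver, jar, mug, offcut, paint_can from where it was at the start of the episode above 0.03 m or angle between any of glue, tin, jar, mug, paint_can's own z axis and vertical above 0.5 rad).
It also fails if it takes over 70 s, if anything falls off the work surface, if the arm or the gripper's body presses on something with over 40 N, if the wrist force passes 120 N, or if a joint passes its speed limit or range.

## Working session

There is one attempt and no reset: what is moved stays moved. The work goes in short steps, Python scripts to look and compute and a tool call to move; the robot and the scene stay as the last step left them, time stands still between calls to the robot, and variables do not carry over. Pictures are saved under pics/ and viewed, at most 10 in all, crops included, and the job is handed in when it is done.

Besides the shell and the picture viewer there is one more tool, called after "Call:" as name(argument=value, ...) on one line, values as JSON. step_arm: Moves the arm, as the interface text tells. Scaled input: -1 to 1 covers 0.3 m each way for a shift and 45 degrees each way for a turn. Its arguments: {"type":"object","properties":{"steps":{"type":"array"}},"required":["steps"]}

```bash
mkdir -p pics; ls; cat > h.py <<'E'
from rig import *
import numpy as np, cv2
def cam(n):
    s=read_state(); c=capture(n)
    if n=="wrist":
        T=np.eye(4);T[:3,:3]=np.array(s["tcp_rot"]);T[:3,3]=s["position"]
        c["T"]=T@np.array(c["T_tool_cam"])
    else: c["T"]=np.array(c["world_from_camera"])
    f=c["image"].shape[0]/2/np.tan(np.radians(c["vertical_fov"])/2)
    c["K"]=np.array([[f,0,c["cx"]],[0,f,c["cy"]],[0,0,1]]);c["D"]=np.array([c["k1"],0,0,0.])
    return c
def ray(c,p):
    q=cv2.undistortPoints(np.array([[p]],float),c["K"],c["D"])[0,0]
    return c["T"][:3,3],c["T"][:3,:3]@np.array([q[0],q[1],1])
def onz(c,p,z):
    o,d=ray(c,p);return o+d*(z-o[2])/d[2]
def tri(c1,p1,c2,p2):
    o,d=ray(c1,p1);a,b=ray(c2,p2)
    st=np.linalg.lstsq(np.c_[d,-b],a-o,rcond=None)[0]
    P,Q=o+d*st[0],a+b*st[1];return (P+Q)/2,np.linalg.norm(P-Q)
def proj(c,P):
    W=np.linalg.inv(c["T"]);r=cv2.Rodrigues(W[:3,:3])[0]
    return cv2.projectPoints(np.array(P,float).reshape(-1,1,3),r,W[:3,3],c["K"],c["D"])[0][:,0]
def save(c,n): cv2.imwrite("pics/"+n+".png",c["image"][:,:,::-1])
E
python3 - <<'E'
from h import *
for n in ("scene","side"):
    c=cam(n);save(c,n+"0");print(n,c["T"].round(3),c["K"][0,0],c["k1"])
E
```

```text
pics
scene [[ 0.814  0.47  -0.342  1.081]
 [ 0.581 -0.641  0.501 -0.78 ]
 [ 0.016 -0.607 -0.795  1.393]
 [ 0.     0.     0.     1.   ]] 493.59071605528186 -0.1843726854258704
side [[-0.668 -0.485  0.564 -0.042]
 [-0.744  0.432 -0.51   0.564]
 [ 0.004 -0.761 -0.649  0.881]
 [ 0.     0.     0.     1.   ]] 379.30651965772074 -0.02362812946766212
```

View pics/scene0.png

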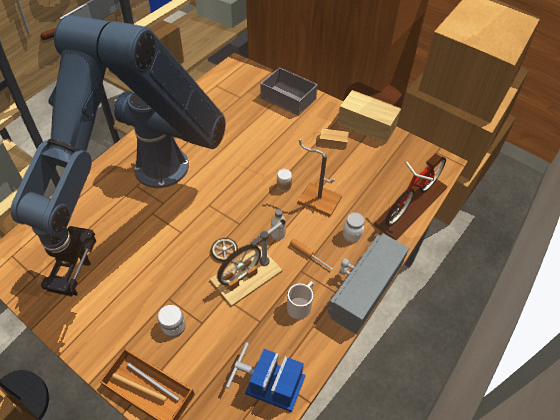

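View pics/side0.png

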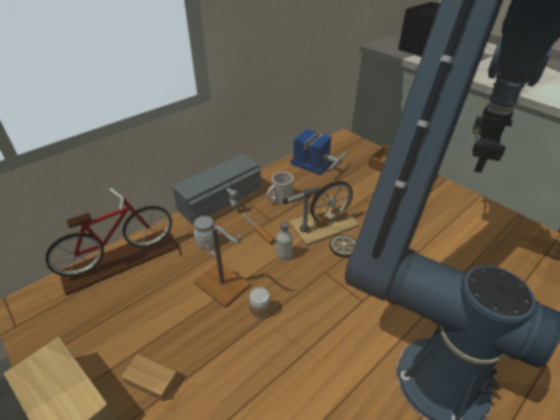

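The scene view shows the dock and wheel at about (245,270), the glue bottle at (278,222), the hook at (302–325,140–205) and the tin at (284,178). The side view shows the wheel at (332,202) and the hook at (215,240). I'll zoom in on both.

```bash
python3 - <<'E'
import cv2
a=cv2.imread("pics/scene0.png")[130:310,200:350]
b=cv2.imread("pics/side0.png")[170:320,180:370]
cv2.imwrite("pics/sc1.png",cv2.resize(a,None,fx=3.3,fy=3.3,interpolation=cv2.INTER_CUBIC))
cv2.imwrite("pics/si1.png",cv2.resize(b,None,fx=4,fy=4,interpolation=cv2.INTER_CUBIC))
E
```

```text
(no output)
```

View pics/sc1.png

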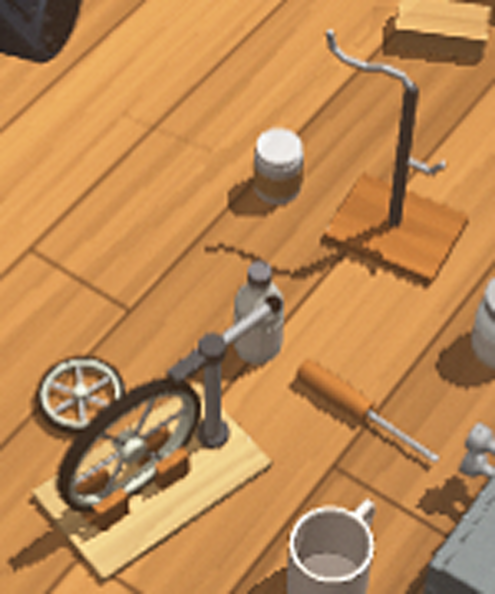

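View pics/si1.png

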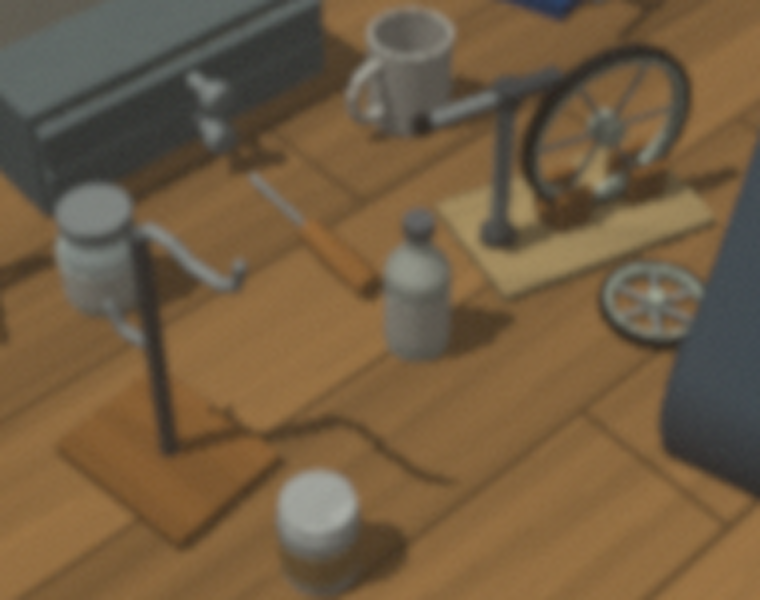

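The scene crop puts the ball at (272,303), the pivot at (212,345), the wheel hub at (133,447) and the hook tip at (330,34). The side crop puts the ball at (421,121), the pivot at (510,86), the hub at (605,127) and the tip at (240,268). Next I triangulate these.

```bash
python3 - <<'E'
from h import *
a,b=cam("scene"),cam("side")
A=lambda p:((p[0]+.5)/3.3-.5+200,(p[1]+.5)/3.3-.5+130)
B=lambda p:((p[0]+.5)/4-.5+180,(p[1]+.5)/4-.5+170)
np.set_printoptions(precision=4,suppress=True)
for n,p,q,z in [("pivot top",(212,345),(510,86),.172),("ball",(272,303),(421,121),.163),("hub",(133,447),(605,127),.092),("tip",(330,34),(240,268),.262),("armtop",(413,88),(140,232),.243),("tin",(279,147),(318,497),.07),("glue",(260,268),(418,219),.13)]:
    print(n,*tri(a,A(p),b,B(q)),onz(a,A(p),z)[:2],onz(b,B(q),z)[:2])
for n,z,P,Q in [("dock",.012,[(35,495),(105,578),(272,465)],[(440,205),(510,297),(715,218)]),("foot",.014,[(322,238),(432,280),(468,215),(365,175)],[(58,445),(185,547),(282,458)])]:
    print(n);[print(" S",onz(a,A(p),z)) for p in P];[print(" D",onz(b,B(p),z)) for p in Q]
print("small",onz(a,A((80,395)),.012),"driver",onz(a,A((305,372)),.015),onz(a,A((437,460)),.015),"mug",onz(a,A((330,540)),.09),"jar", onz(b,B((93,210)),.09))
E
```

```text
pivot top [ 0.5735 -0.1121  0.1688] 0.0004524678201212701 [ 0.575  -0.1137] [ 0.5706 -0.1092]
ball [ 0.5899 -0.0375  0.1647] 0.003148045229246434 [ 0.5881 -0.0376] [ 0.5927 -0.038 ]
hub [ 0.5506 -0.2051  0.0913] 0.00040680510087479126 [ 0.551  -0.2053] [ 0.5499 -0.2046]
tip [0.482  0.2092 0.255 ] 0.001102783251200513 [0.4853 0.2027] [0.4766 0.2135]
armtop [0.5742 0.2203 0.2257] 0.0006162019173605288 [0.5818 0.2058] [0.5576 0.2293]
tin [0.4367 0.1944 0.0689] 0.0016847562788597575 [0.4366 0.193 ] [0.4367 0.1954]
glue [0.5413 0.0108 0.1292] 0.0014420653543928176 [0.5412 0.0097] [0.5413 0.0118]
dock
 S [ 0.4754 -0.2687  0.012 ]
 S [ 0.5852 -0.2979  0.012 ]
 S [ 0.6405 -0.1059  0.012 ]
 D [ 0.6332 -0.1007  0.012 ]
 D [ 0.5178 -0.0681  0.012 ]
 D [ 0.4676 -0.262   0.012 ]
foot
 S [0.5219 0.1549 0.014 ]
 S [0.648  0.1772 0.014 ]
 S [0.633  0.2763 0.014 ]
 S [0.5103 0.2571 0.014 ]
 D [0.6288 0.2801 0.014 ]
 D [0.4979 0.2632 0.014 ]
 D [0.5128 0.1674 0.014 ]
small [ 0.4379 -0.1538  0.012 ] driver [0.6057 0.0011 0.015 ] [ 0.7693 -0.0079  0.015 ] mug [ 0.7524 -0.1769  0.09  ] jar [0.7457 0.1618 0.09  ]
```

```bash
cat >> h.py <<'E'
from scipy.spatial.transform import Rotation as R
np.set_printoptions(precision=4,suppress=True)
PV=np.array([.573,-.112]); HUB=np.array([.5505,-.205]); DY=np.radians(-14.3)
SEAT=np.array([.511,.212]); HY=np.radians(9)
def fr(o,yaw,x,y): return o+np.array([np.cos(yaw)*x-np.sin(yaw)*y,np.sin(yaw)*x+np.cos(yaw)*y])
def down(yaw,sg=1): # tool z down, tool y along sg * frame x
    y=sg*np.array([np.cos(yaw),np.sin(yaw),0]);z=np.array([0,0,-1.]);return np.c_[np.cross(y,z),y,z]
def rows(pts,Rt,cur=None):
    s=read_state();p,R0=np.array(s["position"]),np.array(s["tcp_rot"])
    rv=np.degrees(R.from_matrix(R0.T@Rt).as_rotvec())/45
    for q in pts: print(np.r_[R0.T@(np.array(q)-p)/.3,rv].round(3).tolist())
E
python3 - <<'E'
from h import *
s=read_state();print(np.array(s["tcp_rot"]),s["time_s"],s["joint_positions"])
q=fr(PV,DY,.05,.05);print(q)
for sg in (1,-1): rows([[*q,.25]],down(DY,sg))
E
```

```text
[[ 0.8997  0.4366 -0.0004]
 [ 0.4366 -0.8997  0.0013]
 [ 0.0002 -0.0014 -1.    ]] 0.2 [-74.3417  30.2605  82.1307   0.0001  67.6889 -10.2292]
[ 0.6338 -0.0759]
[1.79, -0.932, -0.009, -0.001, -0.001, -1.107]
[1.79, -0.932, -0.009, -0.001, 0.002, 2.893]
```

Call:
step_arm(steps=[[0.9,-0.47,0,0,0,-0.6,1],[0.9,-0.47,0,0,0,-0.6,1],[0.9,-0.47,0,0,0,-0.6,1],[0.9,-0.47,0,0,0,-0.6,1],[0.9,-0.47,0,0,0,-0.6,1],[0.9,-0.47,0,0,0,-0.6,1],[0.9,-0.47,0,0,0,-0.6,1],[0.9,-0.47,0,0,0,-0.6,1]])

```text
time_s: 0.87
position: [0.4563, -0.3124, 0.2474]
tcp_rot: [[0.6, 0.8, 0.0], [0.8, -0.6, 0.003], [0.003, -0.002, -1.0]]
force: [0.4, -0.7, -0.1]
opening: 0.476
grasp_force: 0.0
```

```bash
python3 -c "
from h import *
q=fr(PV,DY,.05,.05);rows([[*q,.25]],down(DY))"
```

```text
[0.986, 0.0, -0.006, -0.001, -0.004, -0.502]
```

Call:
step_arm(steps=[[0.98,0,0,0,0,-0.5,1],[0.98,0,0,0,0,-0.5,1],[0.98,0,0,0,0,-0.5,1],[0.98,0,0,0,0,-0.5,1],[0.98,0,0,0,0,-0.5,1],[0.98,0,0,0,0,-0.5,1],[0.98,0,0,0,0,-0.5,1],[0.98,0,0,0,0,-0.5,1]])

```text
time_s: 1.53
position: [0.6353, -0.0773, 0.2475]
tcp_rot: [[0.247, 0.969, 0.004], [0.969, -0.247, 0.003], [0.003, 0.003, -1.0]]
force: [-0.2, -0.1, -0.0]
opening: 0.01
grasp_force: 0.0
```

```bash
python3 - <<'E'
from h import *
s=read_state();print(s["position"],s["joint_positions"],s["opening"])
c=cam("wrist");save(c,"w1")
q=fr(PV,DY,.045,.05)
print(proj(c,[[*PV,.172],[.5899,-.0375,.163],[.5413,.0108,.13],[*q,.15]]))
P=[[*q,.17]]
for t in (0,15,30,45,60,75,90):
    a=np.radians(t);u=np.array([-np.sin(a),np.cos(a)]);n=np.array([np.cos(a),np.sin(a)])
    P.append([*fr(PV,DY,*(.05*u+(.006+.015*np.cos(a)+.0095*np.sin(a))*n)),.17])
rows(P,down(DY))
E
```

```text
[ 0.6353 -0.0773  0.2475] [-17.0122  31.3335  79.9539   0.2157  68.5467  -2.8113] 0.010386864739602862
[[217.0337 290.9646]
 [210.22   191.8662]
 [142.315  139.6898]
 [275.4626 220.308 ]]
[0.012, -0.019, 0.257, 0.001, -0.001, 0.0]
[0.012, -0.099, 0.257, 0.001, -0.001, 0.0]
[0.026, -0.139, 0.257, 0.001, -0.001, 0.0]
[0.029, -0.184, 0.257, 0.001, -0.001, 0.0]
[0.018, -0.232, 0.257, 0.001, -0.001, 0.0]
[-0.009, -0.277, 0.257, 0.001, -0.001, 0.0]
[-0.05, -0.314, 0.257, 0.001, -0.001, 0.0]
[-0.103, -0.336, 0.257, 0.001, -0.001, 0.0]
```

View pics/w1.png

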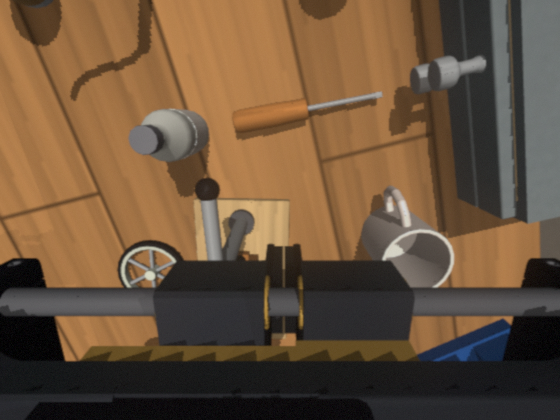

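The wrist view shows the ball at (207,189) and the glue cap at (146,138), both within a few pixels of my prediction. I'll lower and push the handle.

Call:
step_arm(steps=[[0.01,0,0.13,0,0,0,1],[0.01,0,0.257,0,0,0,1],[0.01,-0.02,0.257,0,0,0,1],[0.012,-0.06,0.257,0,0,0,1],[0.012,-0.09,0.257,0,0,0,1],[0.02,-0.115,0.257,0,0,0,1],[0.026,-0.14,0.257,0,0,0,1],[0.029,-0.165,0.257,0,0,0,1]])

```text
time_s: 2.25
position: [0.5879, -0.0635, 0.1727]
tcp_rot: [[0.252, 0.968, 0.008], [0.968, -0.252, -0.003], [-0.001, 0.008, -1.0]]
force: [4.8, -3.5, -0.1]
opening: 0.003
grasp_force: 1.9
```

Call:
step_arm(steps=[[0,-0.02,0,0,0,0,1],[-0.005,-0.043,0,0,0,0,1],[-0.011,-0.067,0,0,0,0,1],[-0.024,-0.09,0,0,0,0,1],[-0.038,-0.112,0,0,0,0,1],[-0.058,-0.132,0,0,0,0,1],[-0.079,-0.149,0,0,0,0,1],[-0.1,-0.16,0,0,0,0,1]])

```text
time_s: 2.92
position: [0.53, -0.0788, 0.17]
tcp_rot: [[0.253, 0.968, -0.003], [0.968, -0.253, 0.002], [0.001, -0.003, -1.0]]
force: [3.1, 2.0, -0.9]
opening: -0.001
grasp_force: 1.2
```

```bash
python3 - <<'E'
from h import *
s=read_state();print(s["position"],s["force"],s["moment"])
c=cam("wrist");d=cam("scene")
i=cv2.resize(d["image"][180:330,180:330],None,fx=2.8,fy=2.8)
cv2.imwrite("pics/m.png",np.hstack([cv2.resize(c["image"],(507,380)),i[:380,-290:]])[:,:,::-1])
Q=[[*fr(PV,DY,-.05,.0155-k),.17] for k in (0,.005,.01)]
rows(Q,down(DY))
E
```

```text
[ 0.53   -0.0788  0.17  ] [ 3.0556  1.9942 -0.9218] [ 0.2431 -0.4453  0.0224]
[-0.017, 0.0, -0.0, -0.005, 0.0, -0.008]
[-0.034, 0.0, -0.0, -0.005, 0.0, -0.008]
[-0.051, 0.0, -0.0, -0.005, 0.0, -0.008]
```

View pics/m.png

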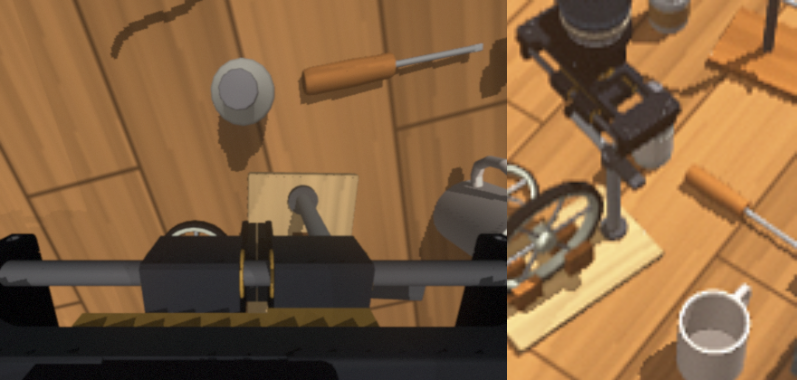

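The picture shows the lever nearly open, with the glue and screwdriver undisturbed. I'll press it on to the end stop.

Call:
step_arm(steps=[[-0.01,0,0,0,0,0,1],[-0.02,0,0,0,0,0,1],[-0.026,0,0,0,0,0,1],[-0.03,0,0,0,0,0,1],[-0.03,0,0,0,0,0,1]])

```text
time_s: 3.43
position: [0.5291, -0.0819, 0.17]
tcp_rot: [[0.256, 0.967, -0.001], [0.967, -0.256, 0.012], [0.011, -0.004, -1.0]]
force: [4.5, 19.8, 2.1]
opening: 0.008
grasp_force: 9.8
```

Call:
step_arm(steps=[[0,0,0,0,0,0,1],[0.06,0,0,0,0,0,1],[0.06,0,-0.15,0,0,0,1],[0,0,-0.35,0,0,0,-1],[-0.15,-0.05,-0.5,0,0,0,-1],[-0.3,-0.1,-0.5,0,0,0,-1],[-0.35,-0.1,-0.5,0,0,0,-1],[-0.35,-0.1,-0.5,0,0,0,-1]])

```text
time_s: 4.1
position: [0.4727, -0.1859, 0.3229]
tcp_rot: [[0.254, 0.967, 0.001], [0.967, -0.254, -0.005], [-0.005, 0.002, -1.0]]
force: [0.3, -0.9, 0.0]
opening: 0.296
grasp_force: 0.0
```

```bash
python3 - <<'E'
from h import *
s=read_state();print(s["position"],s["force"])
c=cam("wrist");save(c,"w3")
print(proj(c,[[*PV,.172],[*fr(PV,DY,-.076,0),.163],[*HUB,.092],[*HUB,.172],[*fr(HUB,DY,0,-.035),.164]]))
E
```

```text
[ 0.4727 -0.1859  0.3229] [ 0.3105 -0.9193  0.0048]
[[374.2445  94.0575]
 [286.2677  95.358 ]
 [350.2973 182.6179]
 [367.6305 200.5952]
 [363.0883 231.7188]]
```

View pics/w3.png

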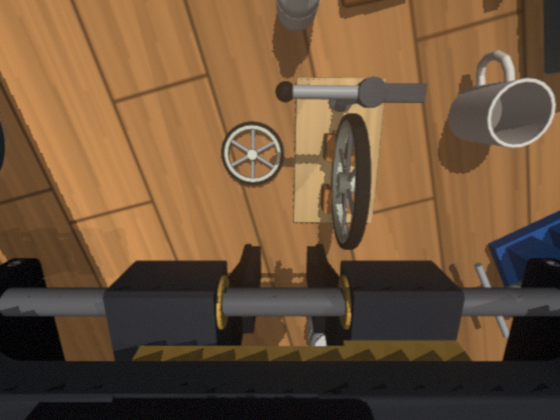

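The lever is fully open, with the ball at (285,91), the pivot at (370,92) and the handle square to the dock. The tyre top is near (361,200), and I'll refine that by mask.

```bash
python3 - <<'E'
from h import *
c=cam("wrist");g=c["image"].max(2)
for r in (150,170,185,200,215,230): print(r,[int(v) for v in g[r,325:385:2]])
E
```

```text
150 [73, 97, 101, 102, 102, 97, 112, 85, 82, 102, 79, 80, 98, 96, 93, 62, 57, 60, 57, 60, 60, 57, 83, 193, 202, 193, 190, 162, 170, 171]
170 [126, 126, 124, 104, 95, 119, 142, 176, 165, 92, 79, 97, 128, 175, 94, 72, 56, 57, 58, 61, 61, 57, 65, 146, 197, 194, 162, 168, 167, 165]
185 [82, 74, 80, 77, 104, 109, 80, 94, 118, 117, 117, 118, 119, 152, 185, 94, 54, 56, 57, 60, 59, 57, 70, 159, 199, 175, 163, 163, 166, 165]
200 [160, 134, 109, 100, 95, 103, 106, 105, 96, 77, 99, 126, 81, 79, 98, 56, 54, 57, 58, 57, 59, 58, 100, 180, 181, 177, 174, 166, 166, 162]
215 [118, 116, 111, 99, 70, 87, 95, 152, 164, 109, 107, 198, 206, 141, 59, 53, 53, 55, 54, 54, 56, 105, 190, 188, 174, 180, 183, 178, 178, 171]
230 [100, 101, 99, 103, 131, 66, 76, 76, 78, 96, 104, 103, 71, 49, 50, 51, 55, 52, 56, 65, 147, 176, 180, 180, 180, 178, 179, 181, 181, 176]
```

```bash
python3 - <<'E'
from h import *
q=fr(HUB,DY,-.0025,-.035);print(q);rows([[*q,.3],[*q,.163]],down(DY))
c=cam("wrist");s=read_state();print(proj(c,[np.array(s["position"])+np.array(s["tcp_rot"])@[0,0,.025]]))
E
```

```text
[ 0.5394 -0.2383]
[-0.117, 0.259, 0.072, 0.001, 0.002, -0.012]
[-0.116, 0.259, 0.529, 0.001, 0.002, -0.012]
[[284.3081 259.2637]]
```

Call:
step_arm(steps=[[-0.05,0.12,0.05,0,0,0,-1],[-0.117,0.254,0.1,0,0,-0.012,-1],[-0.117,0.254,0.2,0,0,-0.012,-1],[-0.117,0.254,0.3,0,0,-0.012,-1],[-0.117,0.254,0.4,0,0,-0.012,-1],[-0.117,0.254,0.5,0,0,-0.012,-1],[-0.117,0.254,0.53,0,0,-0.012,-1],[-0.117,0.254,0.53,0,0,-0.012,-1]])

```text
time_s: 4.92
position: [0.5371, -0.2325, 0.1578]
tcp_rot: [[0.242, 0.97, -0.008], [0.97, -0.242, 0.005], [0.003, -0.009, -1.0]]
force: [-0.5, -0.8, -0.7]
opening: 0.98
grasp_force: 0.0
```

Call:
step_arm(steps=[[0,0,0,0,0,0,1],[0,0,0,0,0,0,1],[0,0,0,0,0,0,1],[0,0,0,0,0,0,1],[0,0,0,0,0,0,1],[0,0,0,0,0,0,1],[0,0,0,0,0,0,1],[0,0,0,0,0,0,1]])

```text
time_s: 5.58
position: [0.539, -0.2351, 0.1617]
tcp_rot: [[0.243, 0.97, 0.0], [0.97, -0.243, -0.0], [-0.0, 0.0, -1.0]]
force: [0.3, 0.1, -0.4]
opening: 0.48
grasp_force: 0.0
```

Call:
step_arm(steps=[[0,0,0,0,0,0,1],[0,0,0,0,0,0,1],[0,0,0,0,0,0,1],[0,0,0,0,0,0,1],[0,0,0,0,0,0,1],[0,0,0,0,0,0,1],[0,0,0,0,0,0,1],[0,0,0,0,0,0,1]])

```text
time_s: 6.25
position: [0.539, -0.235, 0.1614]
tcp_rot: [[0.243, 0.97, -0.0], [0.97, -0.243, 0.0], [0.0, -0.0, -1.0]]
force: [-0.3, 0.5, 0.2]
opening: 0.158
grasp_force: 29.9
```

Call:
step_arm(steps=[[0,0,-0.04,0,0,0,1],[0,0,-0.1,0,0,0,1],[0,0,-0.18,0,0,0,1],[0,0,-0.26,0,0,0,1],[0,0,-0.36,0,0,0,1],[0,0,-0.46,0,0,0,1],[0,0,-0.5,0,0,0,1],[0,0,-0.5,0,0,0,1]])

```text
time_s: 6.92
position: [0.5406, -0.236, 0.3153]
tcp_rot: [[0.243, 0.97, 0.007], [0.97, -0.243, -0.005], [-0.003, 0.008, -1.0]]
force: [1.1, 0.1, -0.7]
opening: 0.153
grasp_force: 29.9
```

```bash
python3 - <<'E'
from h import *
s=read_state();print(s["position"],s["force"],s["joint_positions"])
c=cam("side");d=cam("scene");w=cam("wrist")
f=lambda i:cv2.resize(i,(398,298))
b=d["image"][160:310,180:380]
cv2.imwrite("pics/m2.png",np.vstack([np.hstack([f(c["image"]),f(w["image"])]),np.hstack([f(b),f(c["image"][120:270,230:430])])])[:,:,::-1])
q=fr(SEAT,HY,-.06,-.035)
rows([[*q,.30]],down(HY))
E
```

```text
[ 0.5406 -0.236   0.3153] [ 1.1012  0.1224 -0.6932] [-34.4306  23.2979  82.8477  -0.0057  73.3906 -20.3655]
[1.236, -0.588, 0.036, -0.003, -0.002, -0.513]
```

View pics/m2.png

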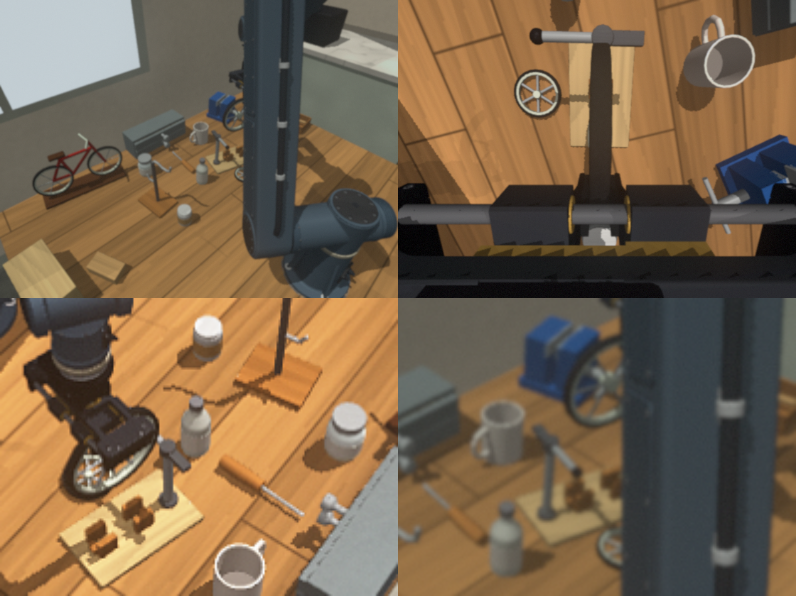

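The wheel is held clear of the dock and the clamp is open. I'll carry it higher, over the clamp and the glue, to a point in front of the hook.

Call:
step_arm(steps=[[0,0,-0.06,0,0,0,1],[0.02,0,-0.12,0,0,-0.02,1],[0.1,-0.05,-0.13,0,0,-0.05,1],[0.2,-0.1,-0.13,0,0,-0.1,1],[0.3,-0.16,-0.13,0,0,-0.14,1],[0.41,-0.21,-0.13,0,0,-0.18,1],[0.52,-0.27,-0.13,0,0,-0.22,1],[0.62,-0.32,-0.13,0,0,-0.26,1]])

```text
time_s: 7.73
position: [0.4889, -0.0291, 0.3481]
tcp_rot: [[0.04, 0.999, -0.005], [0.999, -0.04, 0.002], [0.002, -0.005, -1.0]]
force: [0.1, 0.5, -1.6]
opening: 0.16
grasp_force: 29.9
```

```bash
python3 - <<'E'
from h import *
rows([[*fr(SEAT,HY,-.075,-.032),.34]],down(HY))
E
```

```text
[0.652, -0.183, 0.029, -0.007, -0.003, -0.251]
```

Call:
step_arm(steps=[[0.09,-0.03,0,0,0,-0.04,1],[0.19,-0.06,0,0,0,-0.08,1],[0.29,-0.09,0,0,0,-0.12,1],[0.39,-0.12,0,0,0,-0.16,1],[0.49,-0.15,0,0,0,-0.2,1],[0.58,-0.17,0,0,0,-0.23,1],[0.65,-0.183,0.02,0,0,-0.25,1],[0.65,-0.183,0.03,0,0,-0.25,1]])

```text
time_s: 8.4
position: [0.442, 0.1689, 0.3392]
tcp_rot: [[-0.159, 0.987, -0.005], [0.987, 0.159, 0.001], [0.002, -0.005, -1.0]]
force: [0.3, -0.4, -0.8]
opening: 0.158
grasp_force: 29.9
```

Call:
step_arm(steps=[[0,0,0,0,0,0,1],[0,0,0,0,0,0,1]])

```text
time_s: 8.57
position: [0.4437, 0.1653, 0.34]
tcp_rot: [[-0.154, 0.988, -0.003], [0.988, 0.154, -0.001], [-0.001, -0.003, -1.0]]
force: [0.3, -0.5, -1.0]
opening: 0.157
grasp_force: 29.9
```

```bash
python3 - <<'E'
from h import *
s=read_state();print(s["position"],s["tcp_rot"])
w=cam("wrist");d=cam("scene")
i=cv2.resize(d["image"][100:220,230:370],None,fx=2.2,fy=2.2,interpolation=cv2.INTER_CUBIC)
im=np.zeros((420,560+308,3),np.uint8);im[:,:560]=w["image"];im[:264,560:]=i
cv2.imwrite("pics/m3.png",im[:,:800,::-1]);save(w,"w4");save(d,"s4")
print(proj(w,[[*SEAT,.235],[*fr(SEAT,HY,-.03,0),.262],[*fr(SEAT,HY,.03,0),.243]]))
E
```

```text
[0.4437 0.1653 0.34  ] [[-0.1544  0.988  -0.0033]
 [ 0.988   0.1544 -0.0011]
 [-0.0006 -0.0034 -1.    ]]
[[378.6886 175.0199]
 [346.9271 182.3476]
 [421.3793 176.9147]]
```

View pics/m3.png

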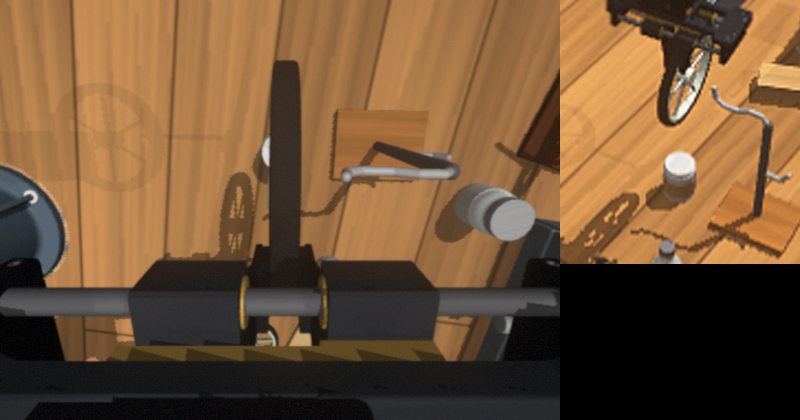

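The wrist view shows the hook tip at (347,176), about 6 px above my prediction, so the hook sits about 4–5 mm further along +y. The tyre's far edge is at (285,62). I'll use both to line up the wheel centre.

```bash
python3 - <<'E'
from h import *
w=cam("wrist");s=read_state();p=np.array(s["position"]);Rt=np.array(s["tcp_rot"])
o,d=ray(w,(285,61));o=Rt.T@(o-p);d=Rt.T@d
print("o",o,"d",d)
n=np.array([d[2],-d[0]])/np.hypot(d[0],d[2])
a=n@[o[0],o[2]]
for sg in (1,-1): print("cx",(a+sg*.08-n[1]*.0694)/n[0])
t=onz(w,(347,175),.262);print("tip",t,"seat",onz(w,(379,172),.235))
print("tip tool",Rt.T@(t-p))
E
```

```text
o [ 0.0816 -0.0006 -0.1362] d [0.1626 0.0046 1.0956]
cx 0.19294522264565223
cx 0.031191906605716843
tip [0.4815 0.2118 0.262 ] seat [0.512  0.2137 0.235 ]
tip tool [0.0408 0.0437 0.0791]
```

Call:
step_arm(steps=[[0.025,0,0.06,0,0,0,1],[0.025,0,0.14,0,0,0,1],[0.025,0,0.21,0,0,0,1],[0.025,0.02,0.218,0,0,0,1],[0.025,0.04,0.218,0,0,0,1],[0.025,0.06,0.218,0,0,0,1],[0.025,0.08,0.218,0,0,0,1],[0.025,0.08,0.218,0,0,0,1]])

```text
time_s: 9.38
position: [0.47, 0.1771, 0.2776]
tcp_rot: [[-0.154, 0.988, 0.005], [0.988, 0.154, 0.001], [-0.0, 0.005, -1.0]]
force: [0.5, 0.5, -2.1]
opening: 0.156
grasp_force: 29.9
```

```bash
python3 - <<'E'
from h import *
s=read_state();p=np.array(s["position"]);Rt=np.array(s["tcp_rot"])
w=cam("wrist");b=cam("side")
for P,z in ((np.array([.4815,.2118,.262]),0),(np.array([.512,.2137,.235]),0)): print(Rt.T@(P-p)-[.031,0,.0694], proj(w,[P]))
cv2.imwrite("pics/m4.png",np.hstack([w["image"][60:300,200:480],cv2.resize(b["image"][190:290,160:260],(240,240),interpolation=cv2.INTER_CUBIC)])[:,:,::-1])
E
```

```text
[ 0.0015  0.0166 -0.0537] [[316.942  213.9063]]
[-0.0013  0.0469 -0.0266] [[362.7464 204.4328]]
```

View pics/m4.png

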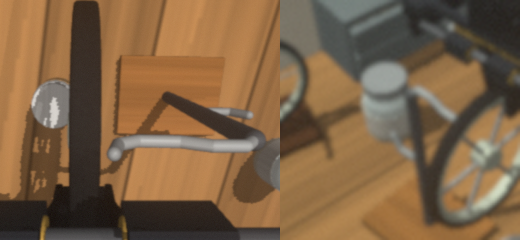

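The tip is lined up within about 2 mm, at (315,210) in the full wrist picture. I'll thread the rim onto the hook.

Call:
step_arm(steps=[[0,0.02,0,0,0,0,1],[0,0.045,0,0,0,0,1],[0,0.07,0,0,0,0,1],[0,0.095,0,0,0,0,1],[0,0.12,0,0,0,0,1],[0,0.145,0,0,0,0,1],[0,0.16,0,0,0,0,1],[0,0.16,0,0,0,0,1]])

```text
time_s: 10.15
position: [0.5158, 0.1844, 0.276]
tcp_rot: [[-0.154, 0.988, 0.001], [0.988, 0.154, 0.0], [-0.0, 0.001, -1.0]]
force: [-0.7, -0.5, -0.5]
opening: 0.16
grasp_force: 29.9
```

```bash
python3 - <<'E'
from h import *
s=read_state();p=np.array(s["position"]);Rt=np.array(s["tcp_rot"]);print(s["force"])
print(Rt.T@(np.array([.512,.2137,.235])-p)-[.031,0,.0694])
E
```

```text
[-0.6772 -0.5107 -0.4743]
[-0.0015  0.0008 -0.0284]
```

Call:
step_arm(steps=[[0,0,0.025,0,0,0,1],[0,0,0.05,0,0,0,1],[0,0,0.075,0,0,0,1],[0,0,0.095,0,0,0,1],[0,0,0.105,0,0,0,1],[0,0,0.112,0,0,0,1],[0,0,0.118,0,0,0,1],[0,0,0.118,0,0,0,1]])

```text
time_s: 10.82
position: [0.5142, 0.1844, 0.2404]
tcp_rot: [[-0.154, 0.988, -0.0], [0.988, 0.154, -0.0], [0.0, -0.0, -1.0]]
force: [-0.5, 0.3, -1.7]
opening: 0.156
grasp_force: 29.9
```

Call:
step_arm(steps=[[0,0,0.006,0,0,0,1],[0,0,0.01,0,0,0,1],[0,0,0.012,0,0,0,1],[0,0,0.012,0,0,0,1]])

```text
time_s: 11.15
position: [0.5147, 0.1845, 0.2379]
tcp_rot: [[-0.154, 0.988, 0.001], [0.988, 0.154, 0.0], [0.0, 0.001, -1.0]]
force: [-1.0, -0.4, 3.6]
opening: 0.154
grasp_force: 29.9
```

Call:
step_arm(steps=[[0,0,0,0,0,0,1],[0,0,-0.003,0,0,0,1],[0,0,-0.003,0,0,0,-0.3],[0,0,-0.003,0,0,0,-0.3],[0,0,-0.003,0,0,0,-0.3],[0,0,-0.003,0,0,0,-0.3],[0,0,-0.003,0,0,0,-0.3],[0,0,-0.003,0,0,0,-0.3]])

```text
time_s: 11.82
position: [0.5143, 0.1844, 0.2378]
tcp_rot: [[-0.154, 0.988, -0.0], [0.988, 0.154, -0.0], [0.0, -0.0, -1.0]]
force: [0.3, -0.0, -0.2]
opening: 0.526
grasp_force: 0.0
```

Call:
step_arm(steps=[[0,0,0,0,0,0,-0.3],[0,0,0,0,0,0,-0.3],[0,0,0,0,0,0,-0.3],[0,0,0,0,0,0,-0.3]])

```text
time_s: 12.15
position: [0.5143, 0.1844, 0.238]
tcp_rot: [[-0.154, 0.988, 0.0], [0.988, 0.154, 0.0], [0.0, 0.0, -1.0]]
force: [-0.4, -0.9, -0.7]
opening: 0.648
grasp_force: 0.0
```

```bash
python3 - <<'E'
from h import *
w=cam("wrist");b=cam("side")
print(read_state()["force"],read_state()["opening"])
g=w["image"].max(2)
# tyre location at few rows: dark columns
for r in (80,100,140,180,220): 
    k=np.where(g[r,230:340]<75)[0]+230; print(r,k.min() if len(k) else None,k.max() if len(k) else None,len(k))
E
```

```text
[ 0.209  -0.6754 -0.0281] 0.6442830827123445
80 273 299 27
100 272 300 29
140 271 300 30
180 270 300 31
220 269 300 32
```

Call:
step_arm(steps=[[0,0,-0.03,0,0,0,-0.3],[0,0,-0.07,0,0,0,-0.3],[0,0,-0.13,0,0,0,-0.3],[0,0,-0.22,0,0,0,-0.3],[0,0,-0.32,0,0,0,-0.3],[-0.1,0,-0.4,0,0,0,-0.3],[-0.2,0,-0.4,0,0,0,-0.3],[-0.3,0,-0.4,0,0,0,-0.3]])

```text
time_s: 12.92
position: [0.5292, 0.0949, 0.3611]
tcp_rot: [[-0.156, 0.988, 0.006], [0.988, 0.156, -0.0], [-0.001, 0.006, -1.0]]
force: [0.7, 0.0, -1.1]
opening: 0.652
grasp_force: 0.0
```

Call:
step_arm(steps=[[0,0,0,0,0,0,-0.3],[0,0,0,0,0,0,-0.3],[0,0,0,0,0,0,-0.3],[0,0,0,0,0,0,-0.3],[0,0,0,0,0,0,-0.3],[0,0,0,0,0,0,-0.3],[0,0,0,0,0,0,-0.3],[0,0,0,0,0,0,-0.3]])

```text
time_s: 13.58
position: [0.5281, 0.096, 0.3579]
tcp_rot: [[-0.155, 0.988, -0.0], [0.988, 0.155, 0.0], [0.0, -0.0, -1.0]]
force: [-0.5, -0.3, -0.0]
opening: 0.65
grasp_force: 0.0
```

```bash
python3 - <<'E'
from h import *
a,w=cam("scene"),cam("wrist")
S=lambda c,e:c["image"][e].astype(int)
e=(slice(100,220),slice(250,360))
for k in range(12):
    b=cam("scene"); 
print("motion",[int((abs(S(a,e)-S(b,e)).max(2)>40).sum())], read_state()["time_s"])
o=cam("scene")
u=cv2.imread("pics/scene0.png")[:,:,::-1].astype(int)
cv2.imwrite("pics/fin.png",w["image"][:,:,::-1])
m=(abs(u-o["image"]).max(2)>60).astype(np.uint8)
n,_,st,ce=cv2.connectedComponentsWithStats(m)
for s,c in zip(st[1:],ce[1:]):
    if s[4]>25: print(s,c)
# hanging wheel hub: white pixel near expected
print("expect hub",proj(o,[[.512,.2137,.169]]))
E
```

```text
motion [31] 14.2833
[ 180    0   77   93 3306] [204.3929  37.2166]
[264  17  58  42 262] [294.3855  35.2176]
[ 79  20  79  32 977] [123.4381  32.5537]
[243  21  74  55 945] [284.0138  50.3725]
[56 22  9 14 76] [59.9605 29.4342]
[55 41 12 13 61] [59.0492 45.9016]
[  34   43   67  113 2971] [71.9418 97.447 ]
[ 94  47  45  45 502] [112.6414  69.6733]
[239  55  52  23 243] [261.8807  67.3786]
[146  65  28  24 320] [158.7312  77.0281]
[283  90  26  12  83] [293.1807  95.5783]
[116  94  14   9  49] [121.5918  98.6122]
[ 168   94   58   58 2185] [198.1707 124.0243]
[ 259  105   71   79 2103] [294.4779 134.2135]
[115 120  27  24 258] [127.5659 131.8605]
[ 71 133   7  14  31] [ 73.9032 139.6452]
[ 83 138   6  12  38] [ 85.6316 143.7105]
[ 76 152  15  13 101] [ 83.8515 157.8218]
[ 51 158  16   9  72] [ 58.6389 162.3472]
[   10   160   134   196 11750] [ 65.8703 250.1079]
[ 93 165  31  23 289] [105.9931 174.7578]
[ 138  183   60   43 1542] [167.0882 202.4241]
[273 188  24  24 235] [285.3106 199.2979]
[266 207   9  13  58] [269.5    213.2586]
[246 217  16  17  81] [253.3827 224.4198]
[ 145  225  108   53 2393] [190.3142 247.7338]
[268 225  10   9  29] [271.8621 229.1034]
[254 236   6  10  33] [256.697  240.0606]
[244 246  18  26 201] [253.1841 257.7363]
[224 249  12   9  43] [229.7209 253.    ]
[236 259   9   9  44] [239.75   262.8864]
[217 261  31  26 272] [228.0809 273.9375]
[246 278   7   6  27] [249.3333 280.6667]
[217 287   8   5  29] [220.6207 288.7931]
[203 291  17  12  84] [210.9881 296.2143]
[  0 396  15  24 211] [  5.7299 407.7014]
expect hub [[306.6639 161.0661]]
```

Call:
step_arm(steps=[[-0.12,0,-0.05,0,0,0,-0.3],[-0.24,0,-0.1,0,0,0,-0.3],[-0.36,0,-0.1,0,0,0,-0.3],[-0.48,0,-0.1,0,0,0,-0.3],[-0.6,0,-0.1,0,0,0,-0.3],[-0.72,0,-0.1,0,0,0,-0.3],[-0.8,0,-0.1,0,0,0,-0.3],[-0.8,0,-0.1,0,0,0,-0.3]])

```text
time_s: 15.0
position: [0.566, -0.1469, 0.3875]
tcp_rot: [[-0.149, 0.989, 0.001], [0.989, 0.149, -0.003], [-0.003, 0.0, -1.0]]
force: [0.9, -0.3, 0.6]
opening: 0.648
grasp_force: 0.0
```

Call:
step_arm(steps=[[-0.1,0,0,0,0,0,-0.3],[-0.2,0,0,0,0,0,-0.3],[-0.3,0,0,0,0,0,-0.3],[-0.3,0,0,0,0,0,-0.3],[-0.3,0,0,0,0,0,-0.3],[-0.3,0,0,0,0,0,-0.3],[-0.3,0,0,0,0,0,-0.3],[-0.3,0,0,0,0,0,-0.3]])

```text
time_s: 15.67
position: [0.579, -0.229, 0.3882]
tcp_rot: [[-0.156, 0.988, -0.0], [0.988, 0.156, 0.0], [0.0, 0.0, -1.0]]
force: [-0.5, 0.4, -0.0]
opening: 0.653
grasp_force: 0.0
```

```bash
python3 - <<'E'
from h import *
e=(slice(90,220),slice(240,360))
for k in range(3):
    F=[cam("scene")["image"][e].astype(int) for _ in range(12)]
    print("scene var",read_state()["time_s"],[int((abs(f-F[0]).max(2)>40).sum()) for f in F[1::2]])
a,b=cam("scene"),cam("side")
# predicted hanging wheel outline vs. bright hub pixels
th=np.radians(np.arange(0,360,30));C=np.array([.512,.2137,.169]);y=np.array([-.156,.988,0])
for n,c in (("scene",a),("side",b)):
    for nm,r in (("tyre",.078),("hub",.0)):
        P=np.round(proj(c,[C+r*(np.cos(t)*y+np.sin(t)*np.array([0,0,1.])) for t in (th if r else [0])])).astype(int)
        print(n,nm,[int(c["image"][q[1],q[0]].max()) for q in P])
E
```

```text
scene var 16.2667 [1, 33, 82, 122, 150, 177]
scene var 16.8667 [4, 3, 2, 3, 2, 3]
scene var 17.4667 [1, 0, 0, 1, 0, 0]
scene tyre [109, 81, 61, 71, 64, 59, 59, 51, 64, 247, 234, 141]
scene hub [245]
side tyre [58, 55, 53, 62, 66, 90, 72, 108, 110, 143, 79, 73]
side hub [155]
```

```bash
python3 - <<'E'
from h import *
a,b=cam("scene"),cam("side")
C=np.array([.512,.2137,.169]);th=np.radians(np.arange(0,360,5))
for n,c,bx in (("scene",a,(255,335,110,215)),("side",b,(180,300,190,330))):
    ref=cv2.imread(f"pics/{n}0.png")[:,:,::-1].astype(int);im=c["image"].astype(int)
    x0,x1,y0,y1=bx
    m=((im.max(2)<80)&(ref.max(2)-im.max(2)>25)).astype(np.uint8);k=np.zeros_like(m);k[y0:y1,x0:x1]=m[y0:y1,x0:x1]
    N,l,st,ce=cv2.connectedComponentsWithStats(k,connectivity=8);j=1+st[1:,4].argmax()
    print(n,"dark bbox",st[j],"ell",cv2.fitEllipse(np.argwhere(l==j)[:,::-1].astype(np.float32)))
    # bright (hub/rim) new pixels
    w=((im.min(2)>150)&(abs(im-ref).max(2)>50));w[:y0]=0;w[y1:]=0;w[:,:x0]=0;w[:,x1:]=0
    q=np.argwhere(w);print("  white bbox",q.min(0)[::-1],q.max(0)[::-1],len(q))
    for yw in (-15,0,9,20,30):
        y=np.array([-np.sin(np.radians(yw)),np.cos(np.radians(yw)),0])
        P=proj(c,[C+.078*(np.cos(t)*y+np.sin(t)*np.array([0,0,1.])) for t in th]).astype(np.float32)
        print("  pred",yw,P.min(0),P.max(0)-P.min(0),cv2.fitEllipse(P))
E
```

```text
scene dark bbox [255 197  22  18 305] ell ((264.2715759277344, 205.6293487548828), (15.858726501464844, 20.096454620361328), 85.00386047363281)
  white bbox [300 152] [313 180] 102
  pred -15 [289.0684 141.8144] [34.5891 37.8331] ((306.357177734375, 160.72537231445312), (22.242828369140625, 46.21052551269531), 40.89909362792969)
  pred 0 [293.6016 140.0815] [25.5674 41.5544] ((306.3868103027344, 160.85531616210938), (15.690827369689941, 46.21794509887695), 27.68120002746582)
  pred 9 [296.7982 139.1972] [19.2956 43.4598] ((306.4465637207031, 160.92356872558594), (11.213322639465332, 46.21846389770508), 20.503782272338867)
  pred 20 [301.007  138.4071] [11.0853 45.1677] ((306.5527038574219, 160.9851837158203), (5.375246524810791, 46.21526336669922), 12.202589988708496)
  pred 30 [304.6965 137.9984] [ 3.9279 46.0402] ((306.66851806640625, 161.01275634765625), (0.11219312995672226, 46.483001708984375), 4.877884387969971)
side dark bbox [226 228  30  21 166] ell ((241.36215209960938, 241.35069274902344), (23.439544677734375, 27.89146614074707), 78.894775390625)
  white bbox [232 252] [246 272] 17
  pred -15 [203.329  231.1559] [58.0079 46.9569] ((232.32415771484375, 254.63101196289062), (40.282901763916016, 62.86940383911133), 59.97651290893555)
  pred 0 [207.0462 228.9119] [50.1043 52.1512] ((232.10012817382812, 254.9747772216797), (35.64304733276367, 62.976287841796875), 42.78240966796875)
  pred 9 [210.2289 227.5524] [43.71   55.2983] ((232.08590698242188, 255.19862365722656), (31.703096389770508, 62.97415542602539), 33.6032829284668)
  pred 20 [214.964  226.1271] [34.4632 58.6375] ((232.19544982910156, 255.4518280029297), (25.845075607299805, 62.92389678955078), 23.414379119873047)
  pred 30 [219.9197 225.1803] [24.9707 60.9145] ((232.40341186523438, 255.63336181640625), (19.674671173095703, 62.84787368774414), 14.95359992980957)
```

```bash
python3 - <<'E'
from h import *
a,b=cam("scene"),cam("side")
for n,c,(x0,x1,y0,y1) in (("scene",a,(286,330,128,194)),("side",b,(195,272,215,295))):
    ref=cv2.imread(f"pics/{n}0.png")[:,:,::-1].astype(int);im=c["image"].astype(int)
    m=((im.max(2)<85)&(abs(ref-im).max(2)>25)).astype(np.uint8)[y0:y1,x0:x1]
    N,l,st,ce=cv2.connectedComponentsWithStats(m)
    for s in st[1:]:
        if s[4]>15: print(n,s[0]+x0,s[1]+y0,s[2:])
    q=np.argwhere(m)[:,::-1].astype(np.float32)+[x0,y0]
    h=cv2.convexHull(q.astype(np.float32));print(" hull ell",cv2.fitEllipse(h))
E
```

```text
scene 295 140 [ 23  44 211]
 hull ell ((305.7818298339844, 160.9399871826172), (15.14442253112793, 48.2325325012207), 20.91243553161621)
side 226 228 [ 30  22 190]
side 220 243 [ 6  8 29]
side 209 251 [ 13  34 181]
 hull ell ((241.53787231445312, 265.6195373535156), (63.85144805908203, 72.52163696289062), 175.5460205078125)
```

The hanging wheel's outline is centred at (305.8,160.9) in the scene image and tilted 20.9°. I predicted (306.4,160.9) and 20.5°, and it is now still, so I'm handing in.

```bash
python3 -c "
from rig import *
print(hand_in())"
```

```text
the job is handed in; nothing more can be done
None
```

The job is handed in, but no verdict came back: the clamp was last seen at its open stop, and the wheel hangs still by its rim in the hook's seat, within about a pixel of its predicted position. No contact with bystanders was seen, though I did not re-measure their positions at the end.

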